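# Clamp the pot in its holding jig

### The job

With your fingertips push the ochre pot in its jig fully home, flat against the jig's upright back stop, and then push that jig's clamp lever away over its dead point until it snaps into lock and its pad holds the pot's rim. Only push: do not lift or tip the pot; leave the empty jig's lever open, and leave everything else on the counter where it stands.

Things in the scene. Friction and masses are not known exactly. Their poses are not given: they have to be found in the camera images.
- jig: plywood holding jig. Origin: centre of its underside; z up, x from its open end to its clamp end. Base plate 150 mm wide, x -140 to +130 mm, top at z 12. Upright back stop (x 30 to 44, 130 mm wide, top at z 67). Low side rails 10 mm high, inner faces at y +-63. Steel over-centre clamp behind the stop. This one holds the ochre pot
- jig_stop (a point): middle of the flat face of the back stop (faces the jig's -x), at x 30, y 0, z 40 mm in the jig's frame
- pot: loose ochre stoneware pot in the jig: rectangular, open-topped, 80 (x) x 110 (y) x 60 mm, walls 10 mm, 0.3 to 0.65 kg; waist (15 to 46 mm up) set in 2.5 mm. Origin: centre of its underside, on the 12 mm base plate. Starts 25 to 45 mm short of the back stop, slightly askew; home = far face flat on the stop (origin 40 mm short of the stop's face)
- jig_lever (a joint): hand lever of the jig with the pot, rad. 0 = open: upright, leaning 0.15 rad to the jig's -x. Grows as it is pushed to the jig's +x and down; 1.65 = locked, almost level. Dead point 0.85: below it springs back open, beyond it it snaps to lock by itself. A push 75 mm from the hinge takes about 10 N at first, falling to none at the dead point
- jig_hinge (a point): middle of the level hinge axis (along the jig's y) of the clamp's lever and arm: x 65, y 0, z 88 mm in the jig's frame
- jig_lever_grip (a point): point on the lever's axis in its round black grip, 75 mm from the hinge. The grip is 22 mm thick and runs from 43 to 103 mm from the hinge, in line with it
- jig_arm: clamp arm, origin on the hinge axis; it follows the lever. Reaches 45 mm (pad centre) from the hinge to the jig's -x, 16 mm rubber pad under its end. Raised 0.6 rad while open (end about 125 mm above the counter); level when locked, its pad then pressing on the far rim of a pot that is home
- spare: plywood holding jig. Origin: centre of its underside; z up, x from its open end to its clamp end. Base plate 150 mm wide, x -140 to +130 mm, top at z 12. Upright back stop (x 30 to 44, 130 mm wide, top at z 67). Low side rails 10 mm high, inner faces at y +-63. Steel over-centre clamp behind the stop. This one is empty
- spare_lever (a joint): hand lever of the empty jig, rad. 0 = open: upright, leaning 0.15 rad to the jig's -x. Grows as it is pushed to the jig's +x and down; 1.65 = locked, almost level. Dead point 0.85: below it springs back open, beyond it it snaps to lock by itself. A push 75 mm from the hinge takes about 10 N at first, falling to none at the dead point
- spare_lever_grip (a point): the same point on the empty jig's lever
- jar: bystander: a closed amber jar, 44 mm across, 55 mm tall, standing loose between the two jigs, nearer the robot; origin at its underside
- bowl: bystander: a small dark red bowl, 60 mm across, 38 mm tall, standing loose between the two jigs, farther off; origin at its underside
- brush: bystander: a flat brush lying on the counter, 170 mm long, on the far side, crosswise, beyond the gap between the jigs
- tape: bystander: a roll of paper tape lying flat, 80 mm across, 24 mm tall, standing loose at the right of the jigs; origin at its underside
- sanding: bystander: a cork sanding block, 100 x 60 x 28 mm, standing loose at the left, far; origin at its underside
- minipot: bystander: a small dark red rectangular pot, 60 x 80 x 40 mm, standing loose at the right, far; origin at its underside

How it is judged:
By the outcome, as a careful person would: the job done as asked, in the order asked, and still so for the second after the job is handed in, with the robot touching nothing.
It also fails if it takes over 40 s, if anything falls off the work surface, if the arm or the gripper's body presses on something with over 40 N, if the wrist force passes 120 N, or if a joint passes its speed limit or range.

### The arm

A 6-joint arm with a two-finger parallel gripper is mounted at the origin on the work surface. World frame = base frame: x ahead of the robot, y to its left, z up, the work surface at z = 0. Lengths are in mm, angles in rad, forces in N, time in s.
With the tool pointing down it reaches from about 275 to 750 mm from the base axis. Payload 10.2 kg.
Tool frame: the origin (TCP) lies midway between the tips of the shut fingers; the grasp point (between the pads) lies 19 mm behind it (ctrl.grip_depth is the distance from the TCP to the grasp point, in mm); y points along the fingers, x is the direction in which the jaws open and shut, and the axes are right-handed (so a half turn about y gives the same grasp; the last joint's range is limited). The gripper opens to 85 mm and grips with 20 to 120 N. Pads are 22 mm wide; open, the fingers measure 114 mm over their backs; the gripper's body (76 mm by 85 mm) begins 54 mm behind the grasp point. The pads swing forward as they close: fully open they stand 13 mm farther back than shut.
Start: joints at [1.062, 0.313, 1.498, -0, 1.331, -0.223], TCP at [148.023, 503.706, 199.594] pointing down, gripper open.
Joint ranges: [-2.94, 2.94], [-0.97, 2.17], [0.19, 2.56], [-1.23, 4.37], [0.02, 3.11], [-2.88, 2.88]. Speed limits (rad/s): [2.39, 2.39, 3.01, 3.14, 3.14, 3.14].

### API

Orientations are given as a unit quaternion [w, x, y, z].
In Python, from rig import ctrl gives the robot as it stands. The module is installed in compiled form; this text tells all that it offers.
- The arm moves only by the tool drive_tool, never from a script. Its arguments are lists of equal length, an entry for each row: "gripper": the closure, from 0 (fully open) to 1 (shut); "offset": the shift along the tool's x, y, z in m, a list of three; "turn": the turn about the tool's y in degrees. In form: {"gripper": [gripper, ...], "offset": [[tx, ty, tz], ...], "turn": [turn, ...]}. A call has 1 to 20 rows; each row shifts and turns the commanded pose from where the row before left it, along the tool's axes as they then stand; what a row does not reach is not made up. A row lasts 1/12 s, in which the tool goes at most 41.7 mm and 7.16 degrees, less where a joint would pass 70% of its speed; a pose out of reach is approached as far as the arm can. A call is refused whole if a number of a shift passes 0.0417 or a number of a turn 7.16, either way. A call with a gripper value outside its range is refused whole. The fingers move at their own pace and stop on an object; "force" is the grip in N (left out, the last holds). Time passes only in rows, so rows that do not move let the fingers close. It gives the time, the measured TCP pose, the force and the opening at its end, in the units of the state.
- ctrl.sense(): the state, without advancing time (a new reading comes with each control period).
- ctrl.capture(name): name is "scene" or "top" or "wrist"; returns (picture, depth): 400x640x3 uint8, red, green, blue; 400x640 float32, mm along the optical axis (not along the pixel's ray), 0 where there is no reading.
- ctrl.camera_params(name): a dict with "fovy" (degrees; the focal length in pixels is half the picture's height over the tangent of half this angle, whatever the lens; pixels are square), "cx", "cy" (the principal point, pixels), "view" (4x4, takes a point from world to camera coordinates); the wrist camera has in their place "tool_from_camera" (4x4, takes a point from camera to tool coordinates, whose origin is the TCP and whose axes are the tool frame's). Camera axes: x right, y down, z forward; pixel columns grow to the right and rows downward; lengths in mm; the calibration is good to about 2 mm. The wrist camera is an equidistant fisheye: a pixel r from the principal point sees the ray r / f radians off the axis. A picture is of the moment at which its call begins: read the wrist's pose just before it. camera_params takes no time and is no camera call.
- ctrl.finish_job(): hands the job in, once; it reports no verdict.
Trained networks look in the newest picture that a camera, given by its name, has taken for a name from the list of things; names that differ only in an ending like _2 or _b are one class to them, and where a whole thing is asked for, a point or a joint stands for the part that bears it (a point fixed in the world has none). Each returns a list of dicts, best first, with "score" (0 to 1); they miss things now and then, are a little off and sometimes report something else, mostly with a low value. They report only what shows in the picture. A call takes as long as a camera call.
- ctrl.boxes_of(camera, query): "centre" ([x, y, z] in mm, in the coordinates of the camera as it stood for that picture, good to about 4 mm: the middle of the surface that is visible of it).
- ctrl.regions_of(camera, query): "mask" (400x640 bool, what is visible of it).
- ctrl.pinpoint(camera, query): "centre" ([x, y, z] in mm, in the coordinates of the camera as it stood for that picture, good to about 4 mm: a listed point, or the origin of a listed thing).
The state is a dict: "time_s": time; "joints": joint angles; "dq": joint speeds; "tau": joint torques, N m; "eef_pos": TCP position; "ee_rot": TCP orientation; "force": force on the tool from outside, world axes, zero at the start; "wrist_torque": the same for the moment, N m; "grip_width": opening from 0.0 (shut) to 1.0 (fully open).
Only numpy, scipy, OpenCV 4.12 (cv2) and the standard library are available. Lean on these libraries where they do the work, as an engineer would, in place of code of your own. Each camera call takes 0.05 s, during which the arm holds its last target.

## Working session

There is one attempt and no reset: what is moved stays moved. The work goes in short steps, Python scripts to look and compute and a tool call to move; the robot and the scene stay as the last step left them, time stands still between calls to the robot, and variables do not carry over. Pictures are saved under pics/ and viewed, and the job is handed in when it is done.

Besides the shell and the picture viewer there is one more tool, called as a command line: name --pt "numbers of a row" for each row, then --argument value for the rest. drive_tool: Moves the arm, as the interface text tells. Its arguments: {"type":"object","properties":{"gripper":{"type":"array","items":{"type":"number"}},"offset":{"type":"array","items":{"type":"array","items":{"type":"number"}}},"turn":{"type":"array","items":{"type":"number"}},"force":{"type":"number"}},"required":["gripper","offset","turn"]}

```bash
mkdir -p pics; cat > h.py <<'E'
import numpy as np, cv2
from rig import ctrl
def w(cam,p):
    V=np.array(ctrl.camera_params(cam)["view"]); return (np.linalg.inv(V)@np.append(p,1))[:3]
E
python3 - <<'E'
from h import *
s=ctrl.sense(); print({k:np.round(v,3) for k,v in s.items()})
for c in ["scene","top"]:
    im,d=ctrl.capture(c); cv2.imwrite(f"pics/{c}0.png",im[:,:,::-1]); np.save(f"{c}_d.npy",d)
    P=ctrl.camera_params(c); print(c,P["fovy"],P["cx"],P["cy"]); print(np.round(np.linalg.inv(np.array(P["view"])),3))
for c in ["top","scene"]:
  for q in ["jig","jig_stop","pot","jig_hinge","jig_lever_grip","spare","spare_lever_grip","jig_arm","jar","bowl"]:
    for r in ctrl.pinpoint(c,q)[:2]: print(c,q,round(r["score"],2),np.round(w(c,r["centre"])))
print(ctrl.sense()["time_s"])
E
```

```text
{'time_s': np.float64(0.0), 'joints': array([ 1.062,  0.313,  1.498, -0.   ,  1.331, -0.223]), 'dq': array([-0.   , -0.001,  0.001, -0.   , -0.   ,  0.001]), 'tau': array([ 2.0000e-03, -4.1228e+01, -2.5974e+01, -0.0000e+00,  4.0000e-03,
        0.0000e+00]), 'eef_pos': array([147.879, 503.425, 199.013]), 'ee_rot': array([-0.566,  0.566,  0.423, -0.424]), 'force': array([-0.018,  0.483, -0.379]), 'wrist_torque': array([0.008, 0.033, 0.012]), 'grip_width': np.float64(1.0)}
scene 42.582955765235155 326.0378623243027 194.27251768260064
[[ 7.880000e-01  5.030000e-01 -3.560000e-01  1.090173e+03]
 [ 6.160000e-01 -6.260000e-01  4.780000e-01 -6.801190e+02]
 [ 1.700000e-02 -5.960000e-01 -8.030000e-01  1.249779e+03]
 [ 0.000000e+00  0.000000e+00  0.000000e+00  1.000000e+00]]
top 54.524996390019474 319.4654465708727 196.6819988405979
[[ 2.000000e-03 -9.870000e-01  1.590000e-01  4.069340e+02]
 [-1.000000e+00 -5.000000e-03 -2.100000e-02  3.240000e-01]
 [ 2.100000e-02 -1.590000e-01 -9.870000e-01  1.231046e+03]
 [ 0.000000e+00  0.000000e+00  0.000000e+00  1.000000e+00]]
top jig 0.98 [487. 174.   2.]
top jig_stop 0.96 [517. 169.  40.]
top pot 0.57 [434. 178.  15.]
top jig_hinge 0.76 [551. 160.  85.]
top jig_lever_grip 0.51 [538. 159. 161.]
top spare 0.66 [ 518. -221.    1.]
top spare_lever_grip 0.53 [ 571. -216.  159.]
top spare_lever_grip 0.51 [732. -13.   1.]
top jig_arm 0.64 [549. 159.  88.]
top jar 0.43 [454. -16.  -0.]
top bowl 0.49 [605.   7.  -2.]
scene jig 0.6 [488. 179.   4.]
scene jig_stop 0.87 [518. 165.  39.]
scene pot 0.6 [442. 184.  11.]
scene jig_hinge 0.89 [549. 159.  86.]
scene jig_lever_grip 0.64 [539. 162. 166.]
scene spare 0.57 [ 517. -212.   -5.]
scene spare 0.4 [736. -13.   1.]
scene spare_lever_grip 0.69 [ 571. -215.  164.]
scene jig_arm 0.43 [552. 160.  89.]
scene jar 0.71 [452.  -9.   1.]
scene bowl 0.84 [608.  12.  -2.]
1.1
```

View pics/scene0.png

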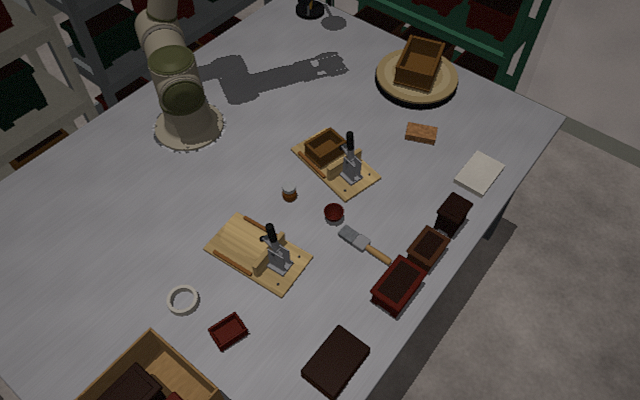

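View pics/top0.png

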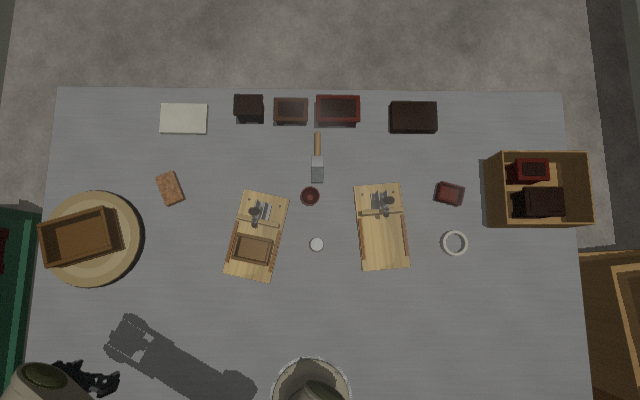

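The jig holding the pot is at left in the top view (about 255,238). The spare jig is at about (382,228). I'll refine the jig and pot poses from depth.

```bash
cat > seg.py <<'E'
from h import *
def cloud(c,d):
    P=ctrl.camera_params(c); f=200/np.tan(np.radians(P["fovy"])/2)
    v,u=np.mgrid[0:400,0:640]; X=np.stack([(u-P["cx"])/f*d,(v-P["cy"])/f*d,d,np.ones_like(d)],-1)
    return (X@np.linalg.inv(np.array(P["view"])).T)[...,:3]
def rect(p):
    r=cv2.minAreaRect(p.astype(np.float32)); b=cv2.boxPoints(r); return r,b
E
python3 - <<'E'
from seg import *
for c in ["top","scene"]:
    d=np.load(f"{c}_d.npy"); W=cloud(c,d)
    loc=(np.hypot(W[...,0]-480,W[...,1]-175)<190)&(d>0)
    z=W[...,2]
    print(c,"table z",np.median(z[(np.abs(z)<10)&loc]))
    m=loc&(z>7)&(z<30); m=cv2.morphologyEx(m.astype(np.uint8),cv2.MORPH_OPEN,np.ones((2,2)))>0
    n,l,st,ce=cv2.connectedComponentsWithStats(m.astype(np.uint8)); i=1+np.argmax(st[1:,4])
    mm=loc&(z>7)&(np.hypot(W[...,0]-487,W[...,1]-175)<170)
    print("jig",rect(W[(l==i)][:,:2]))
    # rim
    yaw=-0.24; R=np.array([[np.cos(yaw),np.sin(yaw)],[-np.sin(yaw),np.cos(yaw)]])
    L=(W[...,:2]-[487,175])@R.T
    m=loc&(z>66)&(z<80)&(L[...,0]<28)
    print("rim",m.sum(),rect(W[m][:,:2]), np.median(z[m]))
    m=loc&(z>55)&(z<72)&(L[...,0]>22)&(L[...,0]<50)&(abs(L[...,1])<70); print("stop",m.sum(),rect(W[m][:,:2]))
im=cv2.imread("pics/top0.png"); cv2.imwrite("pics/topz.png",cv2.resize(im[170:300,200:340],None,fx=4.5,fy=4.5,interpolation=cv2.INTER_CUBIC))
E
```

```text
top table z 0.898052665036289
jig (((467.27081298828125, 117.95924377441406), (256.04290771484375, 270.5741271972656), 77.30079650878906), array([[307.1499  ,  22.810013],
       [571.1051  , -36.671005],
       [627.3917  , 213.10847 ],
       [363.43652 , 272.58948 ]], dtype=float32))
rim 393 (((437.8592529296875, 177.31826782226562), (109.91663360595703, 80.02694702148438), 78.50088500976562), array([[387.69284, 131.43988],
       [466.1135 , 115.4863 ],
       [488.02567, 223.19666],
       [409.605  , 239.15024]], dtype=float32)) 72.27706640115048
stop 180 (((525.0443725585938, 163.40147399902344), (129.85475158691406, 17.444725036621094), 77.57953643798828), array([[502.56128, 101.86973],
       [519.5978 ,  98.11765],
       [547.52747, 224.93323],
       [530.49097, 228.6853 ]], dtype=float32))
scene table z -0.2668473495100443
jig (((809.0106201171875, -170.05545043945312), (270.303466796875, 1133.05126953125), 42.282676696777344), array([[ 327.86856,  158.15118],
       [1090.1729 , -680.11926],
       [1290.1527 , -498.2621 ],
       [ 527.8484 ,  340.00836]], dtype=float32))
rim 284 (((441.1844787597656, 180.04995727539062), (113.24507141113281, 82.92069244384766), 78.35974884033203), array([[389.1523 , 132.95723],
       [470.36765, 116.22664],
       [493.21664, 227.14268],
       [412.0013 , 243.87328]], dtype=float32)) 70.22764769250739
stop 144 (((525.4580078125, 166.2958526611328), (133.79037475585938, 19.520944595336914), 76.47512817382812), array([[500.3236 , 103.53843],
       [519.3032 ,  98.97312],
       [550.5924 , 229.05328],
       [531.6128 , 233.61859]], dtype=float32))
```

View pics/topz.png

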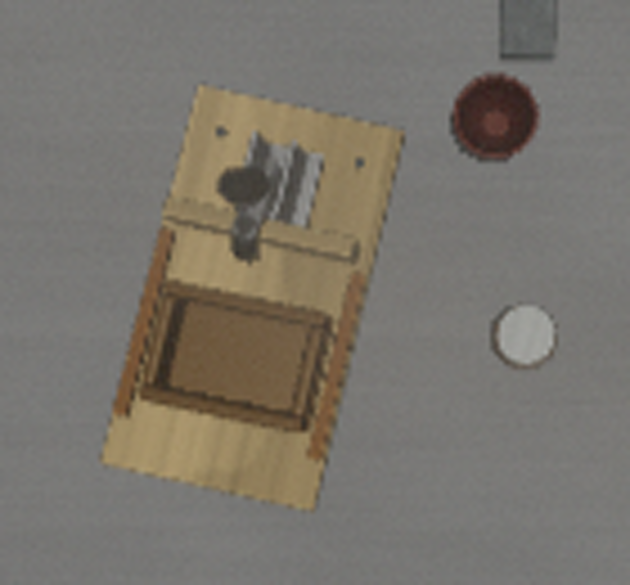

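```bash
python3 - <<'E'
from seg import *
from scipy.spatial.transform import Rotation as Ro
d=np.load("top_d.npy"); W=cloud("top",d)
im=cv2.imread("pics/top0.png"); hsv=cv2.cvtColor(im,cv2.COLOR_BGR2HSV)
loc=(np.hypot(W[...,0]-480,W[...,1]-175)<190)
m=(loc&(hsv[...,1]>60)).astype(np.uint8)
n,l,st,ce=cv2.connectedComponentsWithStats(cv2.morphologyEx(m,cv2.MORPH_CLOSE,np.ones((5,5)))); 
i=l[int(248),255]; print(st[i])
P=ctrl.camera_params("top"); f=200/np.tan(np.radians(P["fovy"])/2); M=np.linalg.inv(np.array(P["view"]))
v,u=np.nonzero(l==i); r=np.stack([(u-P["cx"])/f,(v-P["cy"])/f,np.ones(len(u))],-1)@M[:3,:3].T
p=M[:3,3]+r*((12-M[2,3])/r[:,2])[:,None]
print(rect(p[:,:2]))
s=ctrl.sense(); q=s["ee_rot"]; R=Ro.from_quat([q[1],q[2],q[3],q[0]]).as_matrix(); print(np.round(R,3))
print("tool x yaw deg",np.degrees(np.arctan2(R[1,0],R[0,0])))
E
```

```text
[ 222  189   68   95 3822]
(((481.88104248046875, 172.87574768066406), (151.10882568359375, 269.03424072265625), 77.44778442382812), array([[334.1589 , 128.36172],
       [596.7628 ,  69.8927 ],
       [629.60315, 217.38977],
       [366.99927, 275.8588 ]], dtype=float32))
[[ 0.282  0.    -0.959]
 [ 0.959  0.     0.282]
 [ 0.    -1.    -0.   ]]
tool x yaw deg 73.62555749230192
```

drive_tool --gripper '[0.45,0.45,0.45,0.45,0.45,0.45,0.45,0.45,0.45,0.45,0.45,0.45,0.45,0.45,0.45,0.45]' --pt "0 0 0" --pt "-0.018 0 -0.0188" --pt "-0.018 0 -0.0188" --pt "-0.018 0 -0.0188" --pt "-0.018 0 -0.0188" --pt "-0.018 0 -0.0188" --pt "-0.018 0 -0.0188" --pt "-0.018 0 -0.0188" --pt "-0.018 0 -0.0188" --pt "-0.018 0 -0.0188" --pt "-0.018 0 -0.0188" --pt "-0.018 0 -0.0188" --pt "-0.018 0 -0.0188" --pt "-0.018 0 -0.0188" --pt "-0.018 0 -0.0188" --pt "0 0 0" --turn '[-3.8,0,0,0,0,0,0,0,0,0,0,0,0,0,0,0]'

```text
time_s: 2.43
eef_pos: [351.9, 197.9, 199.7]
ee_rot: [-0.552, 0.553, 0.441, -0.441]
force: [-0.9, 0.1, 0.1]
grip_width: 0.552
```

```bash
cat > jf.py <<'E'
from seg import *
from scipy.spatial.transform import Rotation as Ro
O=np.array([487,173.]); yaw=np.radians(-12.55); J=np.array([[np.cos(yaw),np.sin(yaw)],[-np.sin(yaw),np.cos(yaw)]])
def tcp():
    s=ctrl.sense(); q=s["ee_rot"]; R=Ro.from_quat([q[1],q[2],q[3],q[0]]).as_matrix()
    print("t",round(float(s["time_s"]),2),"jig xy",np.round(J@(s["eef_pos"][:2]-O),1),"z",round(float(s["eef_pos"][2]),1),"toolx yaw",round(np.degrees(np.arctan2(R[1,0],R[0,0])),2),"F jig",np.round(J@s["force"][:2],1),np.round(s["force"][2],1),"w",round(float(s["grip_width"]),2))
E
python3 -c "
from jf import *
tcp()
im,d=ctrl.capture('wrist'); cv2.imwrite('pics/w1.png',im[:,:,::-1])
im,d=ctrl.capture('scene'); cv2.imwrite('pics/s1.png',im[:,:,::-1])
"
```

```text
t 2.43 jig xy [-137.2   -5.1] z 199.7 toolx yaw 77.23 F jig [-0.9 -0.1] 0.1 w 0.55
```

View pics/w1.png

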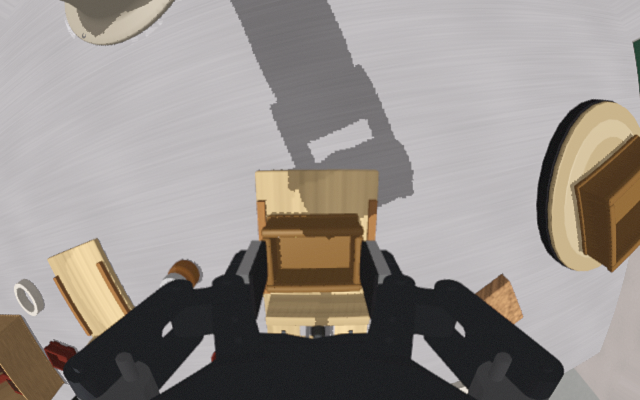

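drive_tool --gripper '[0.45,0.45,0.45,0.45,0.45,0.45,0.45,0.45,0.45]' --pt "0 0.023 0" --pt "0 0.023 0" --pt "0 0.023 0" --pt "0 0.023 0" --pt "0 0.023 0" --pt "0 0.023 0" --pt "0 0.023 0" --pt "0 0.02 0" --pt "0 0 0" --turn '[0,0,0,0,0,0,0,0,0]'

```text
time_s: 3.28
eef_pos: [347.5, 200.7, 16.0]
ee_rot: [0.552, -0.551, -0.441, 0.444]
force: [-0.7, 0.1, -0.2]
grip_width: 0.546
```

```bash
python3 -c "
from jf import *
tcp()
im,d=ctrl.capture('wrist'); cv2.imwrite('pics/w2.png',im[:,:,::-1])
"
```

```text
t 3.28 jig xy [-142.2   -3.2] z 16.0 toolx yaw 77.49 F jig [-0.7 -0.1] -0.2 w 0.55
```

View pics/w2.png

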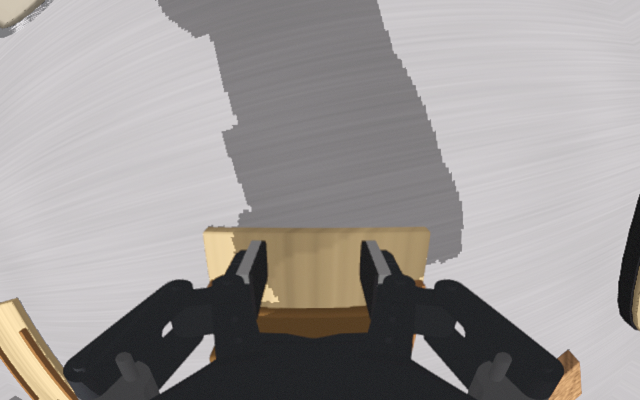

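drive_tool --gripper '[0.45,0.45,0.45,0.45,0.45,0.45,0.45,0.45,0.45,0.45,0.45,0.45,0.45,0.45]' --pt "0 0 -0.01" --pt "0 0 -0.01" --pt "0 0 -0.01" --pt "0 0 -0.006" --pt "0 0 -0.004" --pt "0 0 -0.004" --pt "0 0 -0.004" --pt "0 0 -0.004" --pt "0 0 -0.004" --pt "0 0 -0.004" --pt "0 0 -0.004" --pt "0 0 -0.004" --pt "0 0 -0.003" --pt "0 0 0" --turn '[0,0,0,0,0,0,0,0,0,0,0,0,0,0]'

```text
time_s: 4.5
eef_pos: [420.3, 184.8, 18.6]
ee_rot: [-0.552, 0.552, 0.442, -0.442]
force: [-0.4, -0.1, -0.6]
grip_width: 0.551
```

```bash
cat > look.py <<'E'
import sys
from jf import *
tcp(); n=sys.argv[1]
from scipy.optimize import least_squares
for c in ["top","scene"]:
    im,d=ctrl.capture(c); cv2.imwrite(f"pics/{c}{n}.png",im[:,:,::-1]); np.save(f"{c}_d{n}.npy",d)
    W=cloud(c,d); L=(W[...,:2]-O)@J.T; z=W[...,2]
    m=(d>0)&(z>64)&(z<80)&(L[...,0]<27)&(L[...,0]>-120)&(abs(L[...,1])<68)
    r,b=rect(L[m]); print(c,m.sum(),np.round(r[0],1),np.round(r[1],1),round(r[2],2))
    for q in ["pot","jig_lever_grip","jig_stop"]:
        for e in ctrl.pinpoint(c,q)[:1]:
            p=w(c,e["centre"]); print(" ",q,round(e["score"],2),np.round(J@(p[:2]-O),1),np.round(p[2]))
im=cv2.imread(f"pics/top{n}.png"); cv2.imwrite(f"pics/topz{n}.png",cv2.resize(im[170:300,200:340],None,fx=4.5,fy=4.5,interpolation=cv2.INTER_CUBIC))
im=cv2.imread(f"pics/scene{n}.png"); cv2.imwrite(f"pics/scz{n}.png",cv2.resize(im[90:210,270:400],None,fx=4.5,fy=4.5,interpolation=cv2.INTER_CUBIC))
E
python3 look.py 3
```

```text
t 4.5 jig xy [-67.7  -3. ] z 18.6 toolx yaw 77.41 F jig [-0.4 -0.2] -0.6 w 0.55
top 242 [-15.2  -7.2] [109.7  78.5] 89.69
  pot 0.92 [-17.   -9.9] 12.0
  jig_lever_grip 0.74 [27.9 -1. ] 41.0
  jig_stop 0.6 [30.8  1.1] 40.0
scene 335 [-26.1  -4.6] [105.8 112.2] 0.09
  pot 0.64 [-11.3  -4.1] 11.0
  jig_lever_grip 0.5 [54.4  1.8] 166.0
  jig_stop 0.7 [30.9 -2.9] 37.0
```

View pics/scz3.png

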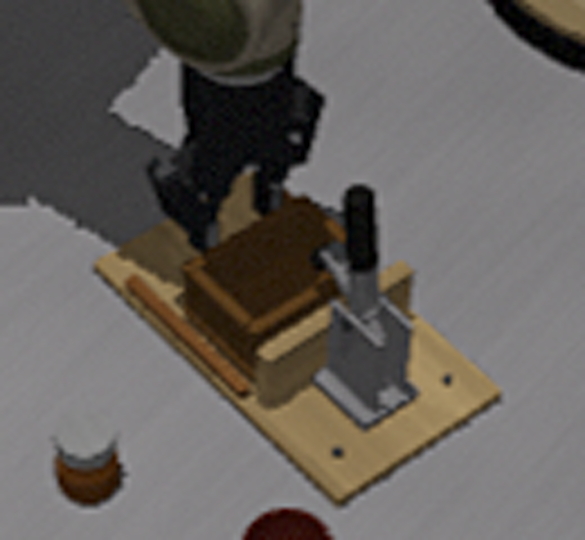

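drive_tool --gripper '[0.45,0.45,0.45,0.45]' --pt "0 0 -0.002" --pt "0 0 -0.002" --pt "0 0 -0.001" --pt "0 0 0" --turn '[0,0,0,0]'

```text
time_s: 5.23
eef_pos: [424.3, 183.9, 18.6]
ee_rot: [0.552, -0.552, -0.442, 0.442]
force: [-1.9, 0.2, 1.1]
grip_width: 0.548
```

drive_tool --gripper '[0.45,0.45]' --pt "0 0 -0.001" --pt "0 0 0" --turn '[0,0]'

```text
time_s: 5.4
eef_pos: [425.2, 183.7, 18.5]
ee_rot: [0.552, -0.552, -0.442, 0.442]
force: [-2.9, 1.0, 1.6]
grip_width: 0.552
```

drive_tool --gripper '[0.45,0.45]' --pt "0 0 -0.001" --pt "0 0 0" --turn '[0,0]'

```text
time_s: 5.57
eef_pos: [426.3, 183.4, 18.6]
ee_rot: [-0.552, 0.552, 0.442, -0.442]
force: [-1.9, 0.7, 0.3]
grip_width: 0.554
```

drive_tool --gripper '[0.45,0.45]' --pt "0 0 -0.001" --pt "0 0 0" --turn '[0,0]'

```text
time_s: 5.73
eef_pos: [426.7, 183.3, 18.5]
ee_rot: [0.552, -0.551, -0.442, 0.443]
force: [-4.7, 1.0, 2.9]
grip_width: 0.55
```

drive_tool --gripper '[0.45,0.45]' --pt "0 0 -0.001" --pt "0 0 0" --turn '[0,0]'

```text
time_s: 5.9
eef_pos: [426.7, 183.2, 18.5]
ee_rot: [0.553, -0.551, -0.441, 0.443]
force: [-11.0, 3.0, 6.9]
grip_width: 0.552
```

drive_tool --gripper '[0.45,0.45]' --pt "0 0 -0.001" --pt "0 0 0" --turn '[0,0]'

```text
time_s: 6.07
eef_pos: [426.6, 183.2, 18.4]
ee_rot: [0.553, -0.55, -0.441, 0.444]
force: [-14.9, 3.9, 11.4]
grip_width: 0.552
```

```bash
python3 look.py 4
```

```text
t 6.07 jig xy [-61.2  -3.2] z 18.4 toolx yaw 77.44 F jig [-15.4   0.5] 11.4 w 0.55
top 193 [-10.   -6.9] [110.5  74. ] 89.85
  pot 0.85 [-14.7  -6.1] 13.0
  jig_lever_grip 0.66 [54.4 -2.4] 161.0
  jig_stop 0.66 [28.9 -1.8] 40.0
scene 278 [-23.2  -4.6] [ 99.1 113.6] 1.72
  pot 0.72 [-7.  -2.3] 11.0
  jig_lever_grip 0.59 [53.6 -0.3] 165.0
  jig_stop 0.69 [31.  -2.6] 38.0
```

View pics/scz4.png

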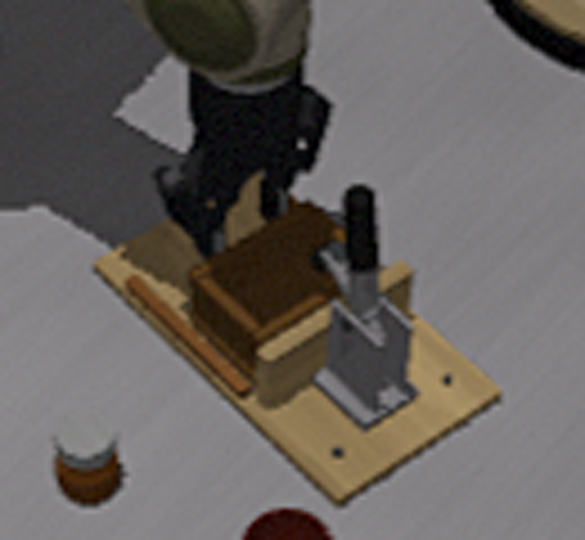

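View pics/topz4.png

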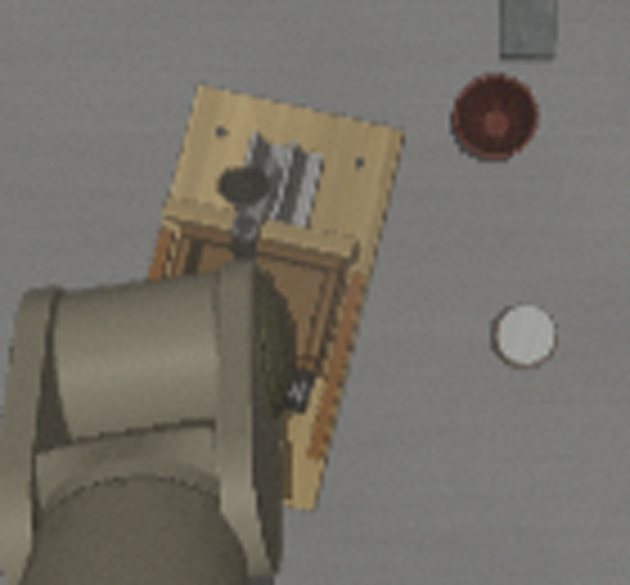

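drive_tool --gripper '[0.45,0.45,0.45,0.45,0.45,0.45,0.6,0.8,1,1,1,1,1,1,1]' --pt "0 0 0.003" --pt "0 0 0.005" --pt "0 0 0.01" --pt "0 0 0.01" --pt "0 0 0.012" --pt "0 0 0" --pt "0 -0.022 0" --pt "0 -0.022 0" --pt "0 -0.022 0" --pt "0 -0.022 0" --pt "0 -0.022 0" --pt "0 -0.022 0" --pt "0.003 0 0" --pt "0 0 0" --pt "0 0 0" --turn '[0,0,0,0,0,0,0,0,0,0,0,0,0,0,0]'

```text
time_s: 7.72
eef_pos: [390.4, 194.4, 149.9]
ee_rot: [0.552, -0.552, -0.442, 0.443]
force: [-0.5, -0.3, 0.2]
grip_width: 0.001
```

```bash
python3 look.py 5
```

```text
t 7.72 jig xy [-99.   -0.1] z 149.9 toolx yaw 77.44 F jig [-0.4 -0.4] 0.2 w 0.0
top 303 [-11.3  -7.1] [ 76.4 109.9] 0.22
  pot 0.66 [ 280.7 -130. ] 1.0
  jig_lever_grip 0.63 [54.7 -1.7] 163.0
  jig_stop 0.97 [30.3 -0.2] 38.0
scene 231 [-10.6  -5.6] [109.9  76.1] 88.84
  pot 0.91 [-2.2 -1.2] 13.0
  jig_lever_grip 0.77 [50.4 -0.3] 168.0
  jig_stop 0.74 [31.3 -1.8] 39.0
```

View pics/scz5.png

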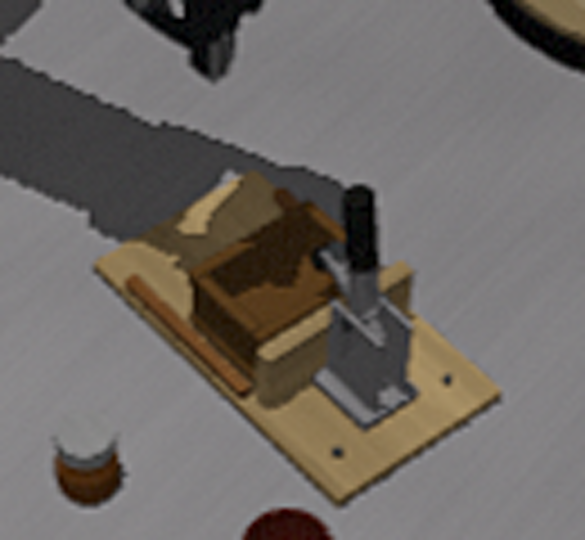

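View pics/topz5.png

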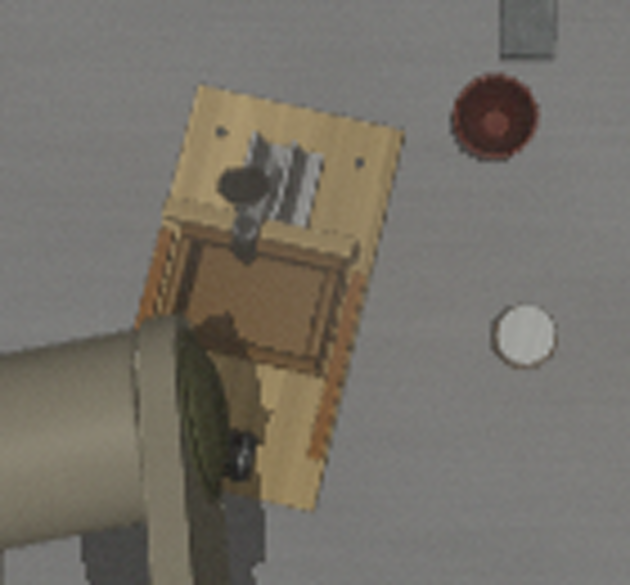

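drive_tool --gripper '[1,1,1,1,1,1,1,1,1,1,1]' --pt "0 0 -0.02" --pt "0 0 -0.02" --pt "0 0 -0.02" --pt "0 0 -0.02" --pt "0 0 -0.02" --pt "0 0 -0.008" --pt "0 0 -0.008" --pt "0 0 -0.008" --pt "0 0 -0.008" --pt "0 0 -0.005" --pt "0 0 0" --turn '[0,0,0,0,0,0,0,0,0,0,0]'

```text
time_s: 9.03
eef_pos: [523.8, 164.9, 150.8]
ee_rot: [0.552, -0.551, -0.442, 0.443]
force: [-7.8, 1.0, 4.4]
grip_width: -0.002
```

```bash
python3 look.py 6
```

```text
t 9.03 jig xy [37.7  0.1] z 150.8 toolx yaw 77.44 F jig [-7.8 -0.8] 4.4 w -0.0
top 147 [-10.5  -7.3] [110.7  75.6] 89.11
  pot 0.92 [-11.4  -8.9] 14.0
  jig_lever_grip 0.16 [ 166.8 -362.2] 160.0
  jig_stop 0.56 [30.9 -1.4] 39.0
scene 229 [-11.5  -3.1] [ 76.5 114. ] 0.5
  pot 0.86 [-7.  -5.6] 10.0
  jig_lever_grip 0.53 [58.3 -2.3] 169.0
  jig_stop 0.94 [31.9 -2. ] 35.0
```

View pics/scz6.png

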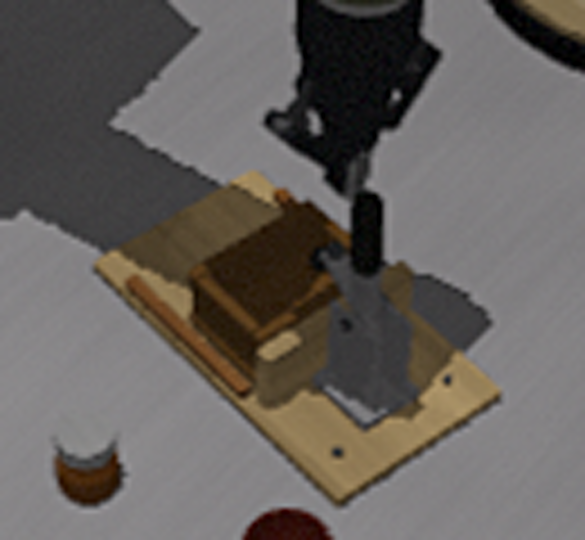

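drive_tool --gripper '[1,1,1,1,1,1]' --pt "0 0 -0.006" --pt "0 0 -0.006" --pt "0 0 -0.006" --pt "0 0 -0.006" --pt "0 0 -0.006" --pt "0 0 0" --turn '[0,0,0,0,0,0]'

```text
time_s: 9.93
eef_pos: [553.3, 158.4, 150.4]
ee_rot: [0.552, -0.551, -0.442, 0.443]
force: [-4.6, 0.9, 2.0]
grip_width: 0.0
```

drive_tool --gripper '[1,1,1,1,1,1,1,1]' --pt "0 0 -0.006" --pt "0 0 -0.006" --pt "0 0 -0.006" --pt "0 0 -0.006" --pt "0 0 -0.006" --pt "0 0 -0.006" --pt "0 0 -0.006" --pt "0 0 0" --turn '[0,0,0,0,0,0,0,0]'

```text
time_s: 10.6
eef_pos: [596.1, 148.5, 151.0]
ee_rot: [-0.551, 0.552, 0.443, -0.442]
force: [0.9, 0.2, 4.1]
grip_width: -0.003
```

```bash
python3 look.py 7
```

```text
t 10.6 jig xy [111.8  -0.2] z 151.0 toolx yaw 77.4 F jig [0.8 0.4] 4.1 w -0.0
top 98 [-11.3 -55.7] [75.4 13.2] 0.29
  pot 0.73 [-8.8 -7.6] 15.0
  jig_lever_grip 0.55 [ 76.4 298.6] -2.0
scene 246 [-10.8  -4. ] [ 75.6 113.2] 1.43
  pot 0.89 [-6.3 -3.9] 12.0
  jig_lever_grip 0.41 [99.6 -1.5] 157.0
```

View pics/scz7.png

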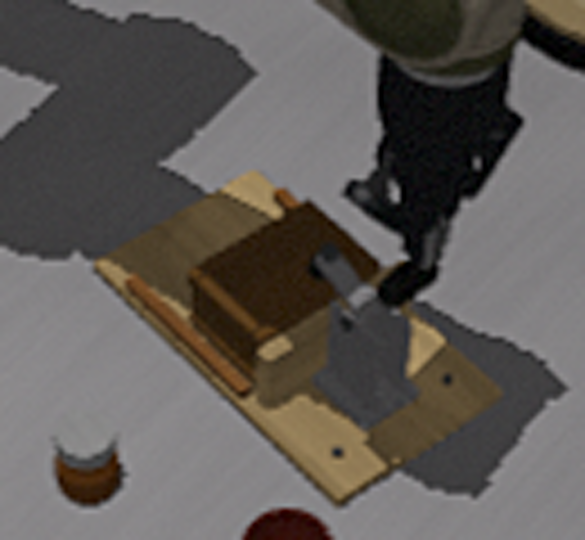

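drive_tool --gripper '[1,1,1,1,1]' --pt "0 0 -0.006" --pt "0 0 -0.006" --pt "0 0 -0.006" --pt "0 0 0" --pt "0 0 0" --turn '[0,0,0,0,0]'

```text
time_s: 11.42
eef_pos: [612.4, 144.8, 150.0]
ee_rot: [0.552, -0.552, -0.442, 0.442]
force: [0.1, 0.1, 0.6]
grip_width: 0.0
```

```bash
python3 look.py 8
```

```text
t 11.42 jig xy [128.5  -0.2] z 150.0 toolx yaw 77.41 F jig [0.  0.1] 0.6 w 0.0
top 100 [ -7.6 -57.8] [77.  24.1] 16.28
  pot 0.77 [-14.2  -9.2] 11.0
scene 221 [-10.9  -5.1] [ 75.2 114.5] 0.25
  pot 0.83 [-6.8 -4.4] 11.0
  jig_lever_grip 0.78 [50.7 -3.1] 165.0
  jig_stop 0.97 [34.3 -1.8] 38.0
```

View pics/scz8.png

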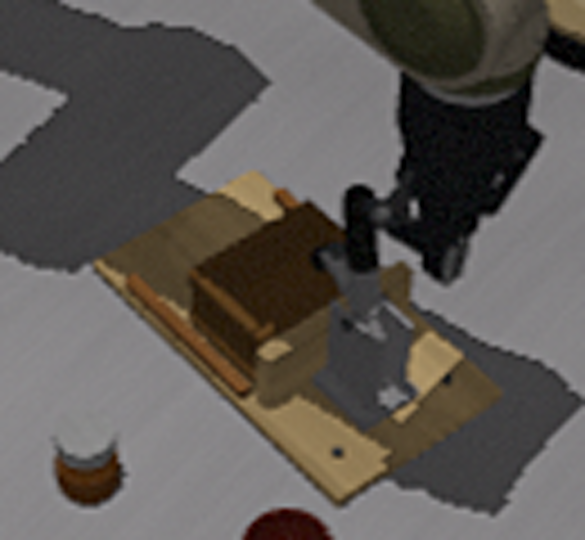

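```bash
python3 - <<'E'
from jf import *
a=cv2.imread("pics/scene7.png")[120:180,330:390]
b=cv2.imread("pics/top7.png")[170:230,220:300]
cv2.imwrite("pics/c7.png",np.hstack([cv2.resize(a,(400,400),interpolation=cv2.INTER_CUBIC),cv2.resize(b,(400,400),interpolation=cv2.INTER_CUBIC)]))
d=np.load("scene_d7.npy"); W=cloud("scene",d); L=(W[...,:2]-O)@J.T; z=W[...,2]
m=(L[...,0]>40)&(L[...,0]<150)&(abs(L[...,1])<40)&(z>75)
P=np.column_stack([L[m],z[m]]); v,u=np.nonzero(m)
for i in np.argsort(v*1000+u)[::4]: print(u[i],v[i],np.round(P[i]).astype(int))
E
```

```text
366 33 [ 43  39 501]
366 34 [ 45  38 499]
366 35 [ 45  38 496]
364 36 [ 50  26 502]
368 36 [ 51  38 497]
364 37 [ 48  28 497]
368 37 [ 54  36 496]
365 38 [ 49  31 493]
369 38 [ 58  36 496]
364 39 [ 48  29 491]
369 39 [ 58  36 493]
364 40 [ 48  30 488]
368 40 [ 59  32 493]
361 41 [ 43  25 484]
365 41 [ 54  27 489]
369 41 [ 61  33 491]
373 41 [ 69  39 492]
364 42 [ 47  31 481]
368 42 [ 60  31 489]
372 42 [ 69  36 492]
345 43 [ 42 -26 501]
364 43 [ 49  29 480]
368 43 [ 61  31 487]
372 43 [ 71  34 490]
342 44 [ 42 -35 502]
361 44 [ 40  29 472]
365 44 [ 50  32 476]
369 44 [ 62  33 483]
373 44 [ 71  38 486]
342 45 [ 42 -35 500]
364 45 [ 48  31 473]
368 45 [ 60  33 479]
372 45 [ 70  36 483]
376 45 [ 80  39 488]
343 46 [ 44 -33 497]
362 46 [ 44  29 468]
366 46 [ 55  32 473]
370 46 [ 67  33 480]
374 46 [ 76  37 483]
343 47 [ 40 -30 491]
363 47 [ 46  31 466]
367 47 [ 59  31 474]
371 47 [ 69  34 478]
375 47 [ 78  39 481]
342 48 [ 42 -34 491]
364 48 [ 52  28 468]
368 48 [ 60  34 470]
372 48 [ 72  35 476]
376 48 [ 81  40 479]
341 49 [ 42 -37 490]
363 49 [ 49  28 463]
367 49 [ 59  32 467]
371 49 [
[... 10369 characters left out ...]

359 157 [103  -3 134]
346 158 [56 -9 92]
351 158 [ 77  -9 111]
355 158 [ 93  -8 124]
344 159 [ 52 -12  86]
348 159 [59 -3 86]
352 159 [ 80  -7 108]
356 159 [77 13 90]
345 160 [ 56 -12  84]
349 160 [68 -7 92]
353 160 [ 84  -6 106]
357 160 [82 12 91]
346 161 [ 63 -14  88]
350 161 [73 -7 92]
355 161 [74 12 79]
359 161 [88 14 91]
346 162 [ 65 -16  87]
350 162 [ 77 -11  94]
355 162 [76 11 77]
359 162 [91 12 90]
348 163 [ 73 -15  89]
352 163 [74  0 79]
360 163 [92 16 84]
349 164 [ 73 -11  82]
353 164 [87 -7 91]
361 164 [98 15 85]
351 165 [ 83 -11  86]
358 165 [90 11 76]
350 166 [ 80 -12  79]
354 166 [ 97 -13  96]
353 167 [ 92 -11  85]
351 168 [ 86 -14  77]
355 168 [97 -9 84]
354 170 [ 98 -13  79]
```

View pics/c7.png

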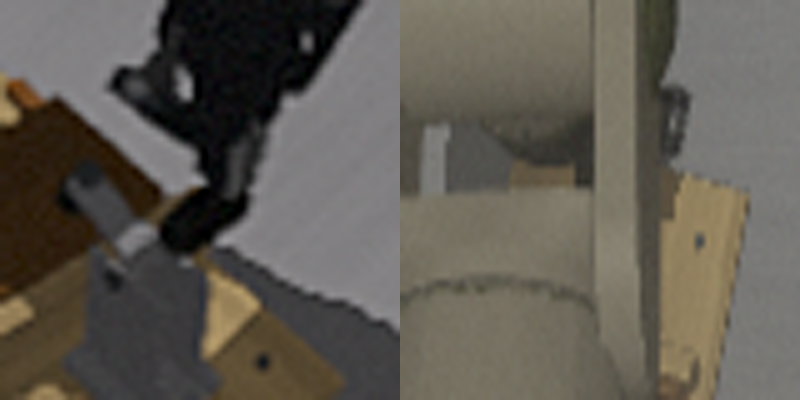

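The fingertip slid over the grip's end at z 150, and the lever sprang back open. I'll go back over the top and push lower.

drive_tool --gripper '[1,1,1,1,1,1,1,1,1,1,1,1,1,1,1,1]' --pt "0 -0.022 0" --pt "0 -0.022 0" --pt "0 -0.022 0" --pt "0 0 0" --pt "0 0 0.024" --pt "0 0 0.024" --pt "0 0 0.024" --pt "0 0 0.024" --pt "0 0 0.024" --pt "0 0 0.024" --pt "0 0 0" --pt "0 0.022 0" --pt "0 0.022 0" --pt "0 0.022 0" --pt "0 0.009 0" --pt "0 0 0" --turn '[0,0,0,0,0,0,0,0,0,0,0,0,0,0,0,0]'

```text
time_s: 13.15
eef_pos: [470.9, 176.1, 139.7]
ee_rot: [0.552, -0.551, -0.441, 0.443]
force: [-0.2, 0.5, 0.5]
grip_width: 0.001
```

```bash
python3 look.py 9
```

```text
t 13.15 jig xy [-16.4  -0.5] z 139.7 toolx yaw 77.41 F jig [-0.3  0.4] 0.5 w 0.0
top 142 [-11.  -22.3] [80.7 76.2] 88.85
  pot 0.93 [-14.   -8.8] 16.0
  jig_lever_grip 0.56 [53.7 -0.6] 163.0
scene 229 [-11.1  -3.3] [ 75.9 114.1] 1.22
  pot 0.69 [-6.2 -3.1] 13.0
  jig_lever_grip 0.55 [52.4  1.7] 166.0
  jig_stop 0.59 [33.2 -2. ] 38.0
```

View pics/scz9.png

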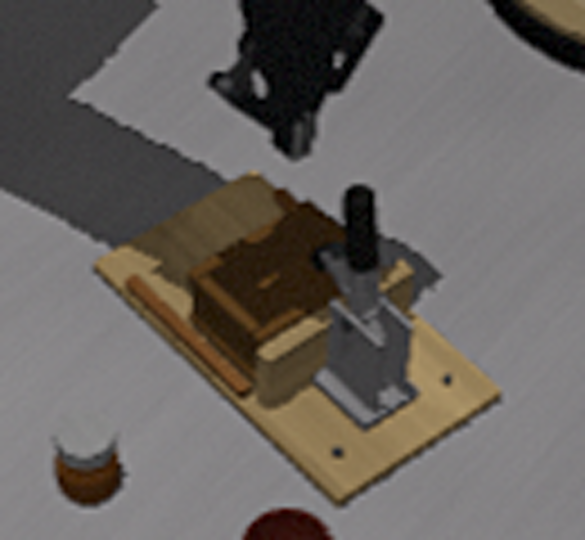

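drive_tool --gripper '[1,1,1,1,1,1,1,1,1,1]' --pt "0 0 -0.008" --pt "0 0 -0.008" --pt "0 0 -0.008" --pt "0 0 -0.008" --pt "0 0 -0.008" --pt "0 0 -0.008" --pt "0 0 -0.008" --pt "0 0 -0.008" --pt "0 0 -0.006" --pt "0 0 0" --turn '[0,0,0,0,0,0,0,0,0,0]'

```text
time_s: 14.38
eef_pos: [540.5, 161.1, 141.8]
ee_rot: [0.552, -0.551, -0.442, 0.442]
force: [-5.8, 0.6, 6.3]
grip_width: 0.007
```

drive_tool --gripper '[1,1,1,1,1]' --pt "0 0.003 -0.005" --pt "0 0.003 -0.005" --pt "0 0.002 -0.005" --pt "0 0 -0.005" --pt "0 0 0" --turn '[0,0,0,0,0]'

```text
time_s: 14.8
eef_pos: [559.7, 156.8, 133.1]
ee_rot: [0.552, -0.551, -0.442, 0.443]
force: [-3.6, 2.0, 0.6]
grip_width: -0.001
```

```bash
python3 look.py 10
```

```text
t 14.8 jig xy [74.5 -0. ] z 133.1 toolx yaw 77.41 F jig [-3.9  1.1] 0.6 w -0.0
top 116 [-11.  -50.4] [24.8 76. ] 88.59
  pot 0.69 [ 116.4 -377.3] -2.0
  jig_stop 0.86 [29.   0.3] 40.0
scene 254 [-11.2  -4.7] [111.5  77.5] 89.36
  pot 0.91 [-5.3 -1. ] 13.0
  jig_lever_grip 0.46 [92.9 -1.4] 163.0
  jig_stop 0.73 [31.3 -2.4] 35.0
```

View pics/scz10.png

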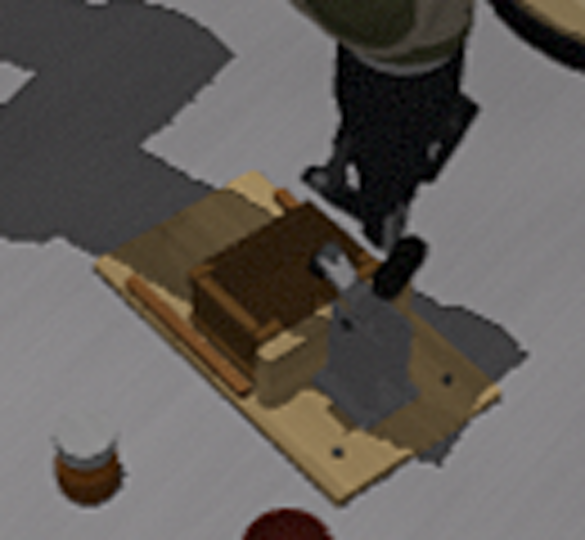

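drive_tool --gripper '[1,1,1,1,1,1,1,1]' --pt "0 0.001 -0.005" --pt "0 0.001 -0.005" --pt "0 0.001 -0.005" --pt "0 0.001 -0.005" --pt "0 0.001 -0.005" --pt "0 0.001 -0.005" --pt "0 0 0" --pt "0 0 0" --turn '[0,0,0,0,0,0,0,0]'

```text
time_s: 15.87
eef_pos: [589.3, 150.0, 127.6]
ee_rot: [-0.552, 0.552, 0.442, -0.442]
force: [0.2, -0.1, -0.0]
grip_width: 0.0
```

```bash
python3 look.py 11
```

```text
t 15.87 jig xy [104.9  -0.2] z 127.6 toolx yaw 77.41 F jig [ 0.2 -0.1] -0.0 w 0.0
top 93 [-11.1 -56.1] [12.6 74.8] 88.77
  pot 0.58 [-12.3  -6.5] 15.0
scene 256 [-12.1  -3.8] [115.7  77.4] 89.67
  pot 0.62 [-6.  -4.2] 12.0
  jig_lever_grip 0.55 [139.5  -2.3] 97.0
```

View pics/scz11.png

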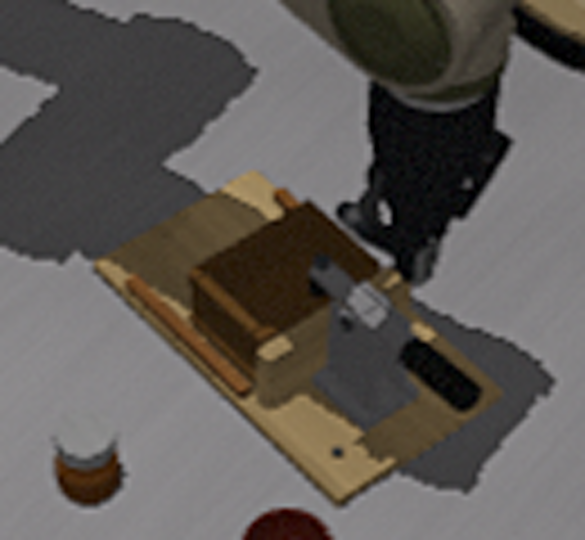

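Locked: the grip now reads (139.5, -2, z 97), almost level, and the arm is down. I'll raise the tool, move it clear and verify.

drive_tool --gripper '[1,1,1,1,1,1,1,1,1,1,1,1,1,1,1,1,1,1]' --pt "0 -0.022 0" --pt "0 -0.022 0" --pt "0 -0.022 0" --pt "0 -0.022 0" --pt "0 0 0.03" --pt "0 0 0.03" --pt "0 0 0.03" --pt "0 0 0.03" --pt "0 0 0.03" --pt "0 0 0.03" --pt "0 0 0.03" --pt "0.03 0 0" --pt "0.03 0 0" --pt "0.03 0 0" --pt "0.03 0 0" --pt "0.03 0 0" --pt "0.03 0 0" --pt "0 0 0" --turn '[0,0,0,0,0,0,0,0,0,0,0,0,0,0,0,0,0,0]'

```text
time_s: 17.77
eef_pos: [423.1, 375.2, 214.8]
ee_rot: [0.551, -0.551, -0.443, 0.443]
force: [0.5, 0.1, -0.5]
grip_width: -0.001
```

```bash
python3 look.py 12; python3 - <<'E'
from h import *
for q in ["spare_lever_grip","jar","bowl","spare"]:
    for r in ctrl.pinpoint("scene",q)[:1]: print(q,round(r["score"],2),np.round(w("scene",r["centre"])))
a=cv2.imread("pics/top0.png").astype(int);b=cv2.imread("pics/top12.png").astype(int)
E
```

```text
t 17.77 jig xy [-106.3  183.5] z 214.8 toolx yaw 77.59 F jig [0.5 0.2] -0.5 w -0.0
top 345 [-11.3  -7.1] [110.3  76.2] 89.93
  pot 0.87 [-12.3  -6.6] 13.0
  jig_stop 0.95 [30.7  2.4] 38.0
scene 249 [-11.7  -4.2] [114.4  77.4] 89.2
  pot 0.61 [-6.7 -2.6] 12.0
  jig_lever_grip 0.55 [139.2  -0.7] 96.0
  jig_stop 0.73 [29.8 -1.1] 36.0
spare_lever_grip 0.73 [ 567. -212.  163.]
jar 0.83 [452.  -8.   0.]
bowl 0.6 [605.  12.   3.]
spare 0.83 [ 521. -215.   -4.]
```

View pics/scz12.png

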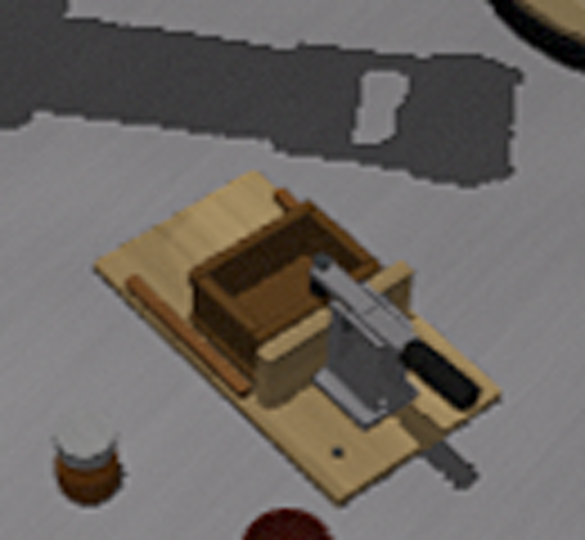

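View pics/top12.png

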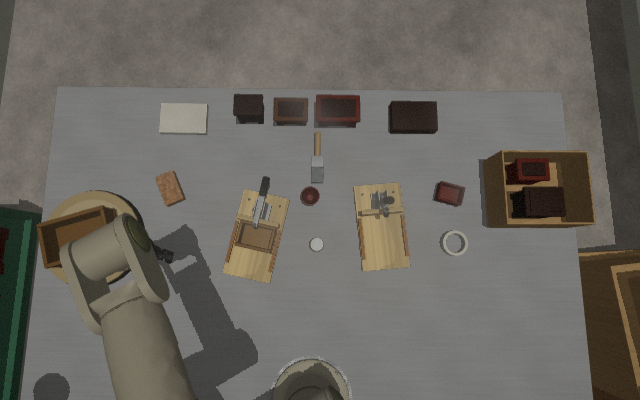

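View pics/topz12.png

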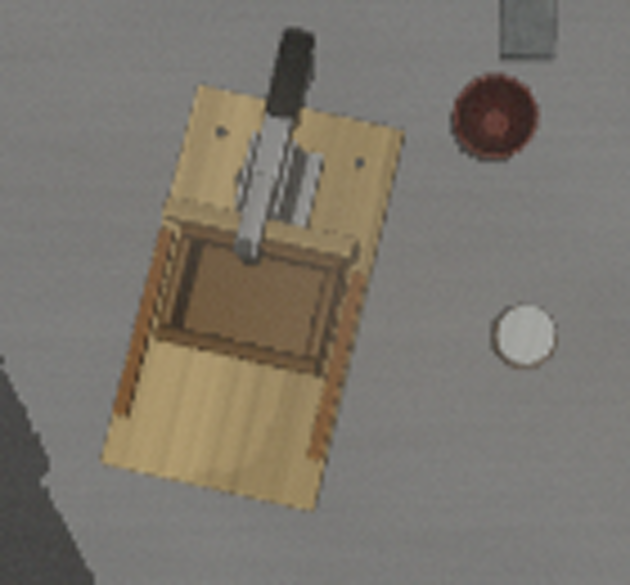

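```bash
python3 -c "
from rig import ctrl
print(ctrl.finish_job())"
```

```text
the job is handed in; nothing more can be done
None
```

The ochre pot is pushed home against its back stop, and its jig's clamp lever is locked with the pad down on the rim. I handed the job in at about 18 s of the 40 s allowed.

- **Pot:** I pushed it with two fingertips until it stalled on the stop at about 15 N. My last check put its near face at about x -49 to -50 in the jig's frame, where home is -50. It sits square to the stop within about 1°.
- **Lever:** My first push, at z 150, slid over the end of the grip and the lever sprang back open. The second push, at about z 130, took it over the dead point and it snapped to lock. The grip then lay at z 96, almost level, and the tool read no contact force.
- **Everything else:** The spare jig's lever is still open. The jar, bowl and spare jig read within about 4 mm of where they started. The brush, tape, sanding block and small pot look unmoved in the last top picture, though I did not measure them. The arm had moved clear and was touching nothing at hand-in.
- **Disagreement:** The trained network's estimates of the pot's origin differed between cameras, at x -12 from the top camera and -7 from the scene camera. The rim measurements from depth agreed with home, so I relied on those.

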